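# Sort look-alike hardness specimens by heft

### The arm

A 6-joint arm with a two-finger parallel gripper is mounted at the origin on the work surface. World frame = base frame: x ahead of the robot, y to its left, z up, the work surface at z = 0. Lengths are in mm, angles in rad, forces in N, time in s.
With the tool pointing down it reaches from about 275 to 1000 mm from the base axis. Payload 8.4 kg.
Tool frame: the origin (TCP) lies midway between the tips of the shut fingers; the grasp point (between the pads) lies 19 mm behind it; z points along the fingers, y is the line along which they close (so a half turn about z gives the same grasp; the last joint's range is limited). The gripper opens to 85 mm and grips with 20 to 120 N. Pads are 22 mm wide; open, the fingers measure 114 mm over their backs; the gripper's body (76 mm by 85 mm) begins 54 mm behind the grasp point. The pads swing forward as they close: fully open they stand 13 mm farther back than shut.
Start: joints at [1.281, 0.353, 1.633, -0, 1.155, -0.002], TCP at [177.401, 599.297, 201.281] pointing down, gripper open.
Joint ranges: [-2.63, 2.63], [-0.92, 2.1], [0.06, 2.66], [-1.3, 4.44], [0, 2.69], [-3.02, 3.02]. Speed limits (rad/s): [2.22, 2.22, 2.79, 3.14, 3.14, 3.14].

### API

Orientations are given as [roll, pitch, yaw] about the fixed x, y, z axes, in that order (R = Rz(yaw) Ry(pitch) Rx(roll)).
In Python, from rig import r gives the robot as it stands.
- The arm moves only by the shell command python3 -m inch 'ROWS' [OPENING] [FORCE]. ROWS is JSON, a list that holds one entry, the list of rows, each a list of 6 numbers: the shift along the tool's x, y, z scaled (see below), then the turn, a rotation vector about the tool's x, y, z scaled (see below). In form: [[[tx, ty, tz, wx, wy, wz], ...]]. A call has 1 to 8 rows; each row is the pose to reach, as a shift and turn from the pose commanded when the call began, along the tool's axes at that moment, turning the shorter way round; what a row does not reach only later rows make up. The controller multiplies each number of a shift by 20 cm and each number of a turn by pi rad. A row lasts 1/12 s, in which the tool goes at most 41.7 mm and 7.16 degrees, less where a joint would pass 70% of its speed; a pose out of reach is approached as far as the arm can. A call with a number of a shift or a turn outside -1 to 1 is refused whole. A call with a gripper value outside its range is refused whole. OPENING is the gripper's target within -1 to 1 (fully open at 1, half-way at 0, shut at -1), set as the call begins (- or left out, the last holds). The fingers move at their own pace and stop on an object; FORCE is the grip in N (left out, the last holds). Time passes only in rows, so rows that repeat a pose let the fingers close. It gives the time, the measured TCP pose, the force, the opening and the grip force at its end, in the units of the state.
- r.sense(): the state, without advancing time (a new reading comes with each control period).
- r.grab_frame(name): name is "side" or "top" or "wrist"; returns the picture (400x640x3 uint8, red, green, blue); there is no depth.
- r.camera_info(name): a dict with "K" (3x3 intrinsics, pixels), "rvec" (rotation vector, rad) and "tvec" (3), from world to camera coordinates, as OpenCV has them; the wrist camera has in their place "mount" (4x4, takes a point from camera to tool coordinates, whose origin is the TCP and whose axes are the flange's). Camera axes: x right, y down, z forward; pixel columns grow to the right and rows downward; lengths in mm; the calibration is good to about 2 mm. A picture is of the moment at which its call begins: read the wrist's pose just before it. camera_info takes no time and is no camera call.
- r.sign_off(): hands the job in; it is judged then, once.
The state is a dict: "clock": time; "qpos": joint angles; "qvel": joint speeds; "joint_efforts": joint torques, N m; "eef_pos": TCP position; "tcp_rot": TCP orientation; "contact_force": force on the tool from outside, world axes, zero at the start; "wrist_torque": the same for the moment, N m; "opening": opening from 0.0 (shut) to 1.0 (fully open); "grasp_force": force on a finger pad.
Only numpy, scipy, OpenCV 4.12 (cv2) and the standard library are available. Lean on these libraries where they do the work, as an engineer would, in place of code of your own. Each camera call takes 0.05 s, during which the arm holds its last target. There are 200 camera calls.

### The job

The three hubs on the bench look alike, but one is solid, one is a filled canister and one is hollow: heft them to tell which is which, and set the solid one in the red tray, the filled one in the yellow tray and the hollow one in the blue tray. Set each down gently, standing upright on the tray floor, then let go. Do not knock a hub over or drop it, and leave the other things on the bench where they are.

Things in the scene. Friction and masses are not known exactly. Their poses are not given: they have to be found in the camera images.
- hub_a: One of three look-alike hubs: upright dark steel drum 60 mm across, 70 mm tall, brass band, and on top a coaxial aluminium neck 40 mm across from 70 to 115 mm above the underside, to grip by. Origin: centre of the underside; z up along its axis. The letter says nothing of its class: solid, filled and hollow are dealt afresh each time, told apart only by weight. Contents may shift 2 mm inside.
- hub_b: One of three look-alike hubs: upright dark steel drum 60 mm across, 70 mm tall, brass band, and on top a coaxial aluminium neck 40 mm across from 70 to 115 mm above the underside, to grip by. Origin: centre of the underside; z up along its axis. The letter says nothing of its class: solid, filled and hollow are dealt afresh each time, told apart only by weight. Contents may shift 2 mm inside.
- hub_c: One of three look-alike hubs: upright dark steel drum 60 mm across, 70 mm tall, brass band, and on top a coaxial aluminium neck 40 mm across from 70 to 115 mm above the underside, to grip by. Origin: centre of the underside; z up along its axis. The letter says nothing of its class: solid, filled and hollow are dealt afresh each time, told apart only by weight. Contents may shift 2 mm inside.
- tray_blue: Fixed open blue plastic tray for the hollow hub, which weighs 0.14 to 0.20 kg. Outer 130 mm (its x) by 140 mm (its y), walls 4 mm thick and 35 mm high, inner floor 4 mm above the table. Origin: centre of its underside, on the table; z up.
- tray_yellow: Fixed open yellow plastic tray for the filled hub, which weighs 0.36 to 0.46 kg. Outer 130 mm (its x) by 140 mm (its y), walls 4 mm thick and 35 mm high, inner floor 4 mm above the table. Origin: centre of its underside, on the table; z up.
- tray_red: Fixed open red plastic tray for the solid hub, which weighs 0.62 to 0.74 kg. Outer 130 mm (its x) by 140 mm (its y), walls 4 mm thick and 35 mm high, inner floor 4 mm above the table. Origin: centre of its underside, on the table; z up.
- test_block: Loose steel hardness test block, a disc 60 mm across, 16 mm thick, among the hubs. Bystander. Origin: on its underside, near the middle.
- v_anvil: Loose steel V-anvil, 50 x 40 mm and 32 mm high, among the hubs. Bystander. Origin: on its underside, near the middle.
- leeb_tester: Loose black and orange hand-held tester, lying, about 180 mm long, up to 60 mm wide, 38 mm high. Bystander. Origin: on its underside, near the middle.
- screwdriver: Loose screwdriver, 180 mm long, lying to the left. Bystander. Origin: on its underside, near the middle.
- brush: Loose brush, 160 mm long, lying to the right. Bystander. Origin: on its underside, near the middle.
Things that resemble listed ones, but are neither listed nor needed, are in the scene too. What is meant by the tray_blue is not white, and is the larger of those in its own colour.

How it is judged:
By the outcome, as a careful person would: the job done as asked, in the order asked, and still so for the second after the job is handed in, with the robot touching nothing.
It also fails if it takes over 72 s, if anything falls off the work surface, if the arm or the gripper's body presses on something with over 40 N, if the wrist force passes 120 N, or if a joint passes its speed limit or range.

## Working session

There is one attempt and no reset: what is moved stays moved. The work goes in short steps, Python scripts to look and compute and a shell command to move; the robot and the scene stay as the last step left them, time stands still between calls to the robot, and variables do not carry over. Pictures are saved under pics/ and viewed, at most 10 in all, crops included, and the job is handed in when it is done.

```bash
mkdir -p pics; ls
python3 - <<'E'
from rig import r
import cv2,numpy as np
s=r.sense();print(s)
for n in("top","side"):
    im=r.grab_frame(n);cv2.imwrite(f"pics/{n}0.png",im[:,:,::-1]);c=r.camera_info(n)
    R=cv2.Rodrigues(np.array(c["rvec"],float))[0];print(n,c,(-R.T@np.array(c["tvec"],float).ravel()))
E
```

```text
pics
{'clock': 0.0, 'qpos': array([ 1.28060758e+00,  3.53635554e-01,  1.63411808e+00,  4.24660323e-05,
        1.15520627e+00, -2.40278177e-03]), 'qvel': array([ 0.00052387,  0.00015925, -0.00059555, -0.0027263 ,  0.00051674,
       -0.00037417]), 'joint_efforts': array([-3.33296164e-03, -6.05252624e+01, -3.42075992e+01, -2.09938039e-04,
        9.33197007e-03,  4.24349673e-05]), 'eef_pos': array([177.23586869, 598.81259918, 200.57644854]), 'tcp_rot': array([-3.14022551e+00, -4.21128372e-05,  2.85378949e+00]), 'contact_force': array([-1.04541492, -0.10200457,  0.46216525]), 'wrist_torque': array([ 0.02732508, -0.03940079,  0.00676771]), 'grasp_force': 0.0, 'opening': 1.0013627968472674}
top {'K': array([[366.36785104,   0.        , 323.90183254],
       [  0.        , 366.36785104, 203.67391138],
       [  0.        ,   0.        ,   1.        ]]), 'rvec': array([ 2.16681614, -2.13321892,  0.11077252]), 'tvec': array([-28.95266421, 550.47329603, 966.86714052])} [ 429.89529785  -39.74105553 1025.81765203]
side {'K': array([[361.4176288 ,   0.        , 314.1376734 ],
       [  0.        , 361.4176288 , 195.23124365],
       [  0.        ,   0.        ,   1.        ]]), 'rvec': array([ 2.25456298, -0.3540909 ,  0.16536156]), 'tvec': array([-532.82087543,  105.33276174, 1050.38108615])} [ 281.49922347 -858.99089213  762.35578082]
```

View pics/top0.png

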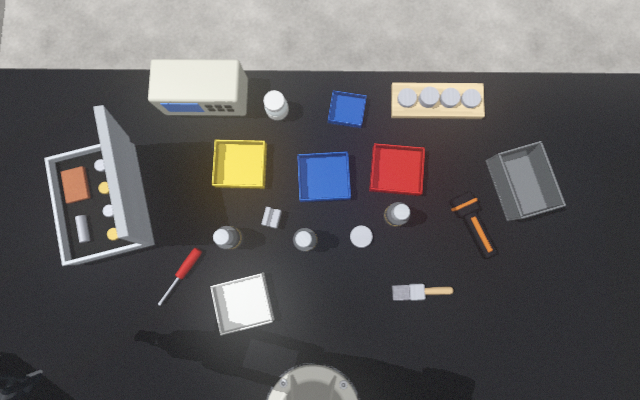

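View pics/side0.png

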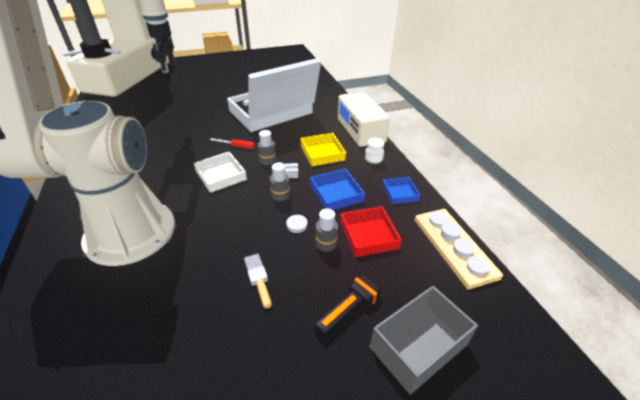

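Top view: the hubs are the necked drums at (228,237), (305,239) and (398,214). The trays are yellow (240,164), red (398,169) and two blue candidates, (325,177) and a smaller one at (348,109). tray_blue should be the larger at (325,177). The white tray (243,303), the white capped jar (276,105) and the pucks (408–471,98) are lookalikes. Next I'll measure and make a confirming crop.

```bash
cat > h.py <<'E'
from rig import r
import cv2,numpy as np
def ray(n,px,z):
    c=r.camera_info(n);R=cv2.Rodrigues(np.array(c["rvec"],float))[0];t=np.array(c["tvec"],float).ravel()
    d=R.T@np.linalg.inv(c["K"])@np.array([px[0],px[1],1.]);o=-R.T@t
    return o+d*(z-o[2])/d[2]
def toolshift(target,yaw):
    "world TCP target -> rows numbers in tool axes of the current pose (tool down)"
    s=r.sense();from scipy.spatial.transform import Rotation as Ro
    M=Ro.from_euler('xyz',s['tcp_rot']).as_matrix();return M.T@(np.array(target)-s['eef_pos'])/200
E
python3 - <<'E'
from h import *
im=cv2.imread("pics/top0.png");hsv=cv2.cvtColor(im,cv2.COLOR_BGR2HSV)
H,S,V=[hsv[:,:,i].astype(int) for i in range(3)]
for n,m in dict(yellow=(abs(H-28)<8)&(S>150)&(V>90),blue=(abs(H-112)<12)&(S>150)&(V>70),red=((H<6)|(H>174))&(S>170)&(V>80)).items():
    cs=cv2.findContours(m.astype(np.uint8),cv2.RETR_EXTERNAL,cv2.CHAIN_APPROX_NONE)[0]
    for c in cs:
        if cv2.contourArea(c)>500:
            b=cv2.minAreaRect(c);p=[ray("top",q,35)[:2] for q in cv2.boxPoints(b)]
            print(n,b,np.mean(p,0).round(1),[np.linalg.norm(p[i]-p[i-1]).round() for i in (0,1)], np.degrees(np.arctan2(*(p[1]-p[0])[::-1])).round(1))
cr=im[140:264,200:440]
cv2.imwrite("pics/crop1.png",cv2.resize(cr,None,fx=3.3,fy=3.3,interpolation=cv2.INTER_CUBIC))
im2=cv2.imread("pics/side0.png")
cv2.imwrite("pics/crop2.png",cv2.resize(im2[120:260,240:420],None,fx=4,fy=4,interpolation=cv2.INTER_CUBIC))
print(r.camera_info("wrist"))
E
```

```text
blue ((323.83843994140625, 176.09228515625), (47.4268684387207, 50.81053924560547), 86.8201675415039) [627.6 -18.8] [np.float64(133.0), np.float64(141.0)] -86.1
blue ((346.37835693359375, 110.22972869873047), (34.03059005737305, 29.59181785583496), 9.462322235107422) [816.2 -79.1] [np.float64(95.0), np.float64(87.0)] -8.3
red ((397.24005126953125, 169.22605895996094), (52.29149627685547, 47.2340202331543), 3.990912914276123) [ 649.4 -220.2] [np.float64(142.0), np.float64(133.0)] -3.8
{'K': array([[349.10958899,   0.        , 315.95409538],
       [  0.        , 349.10958899, 199.48173372],
       [  0.        ,   0.        ,   1.        ]]), 'mount': array([[-8.35053232e-06, -9.64562570e-01, -2.63854217e-01,
         6.67965780e+01],
       [ 9.99999693e-01, -2.14680335e-04,  7.53151072e-04,
         9.62573257e-02],
       [-7.83105646e-04, -2.63854130e-01,  9.64562276e-01,
        -1.72484507e+02],
       [ 0.00000000e+00,  0.00000000e+00,  0.00000000e+00,
         1.00000000e+00]])}
```

View pics/crop1.png

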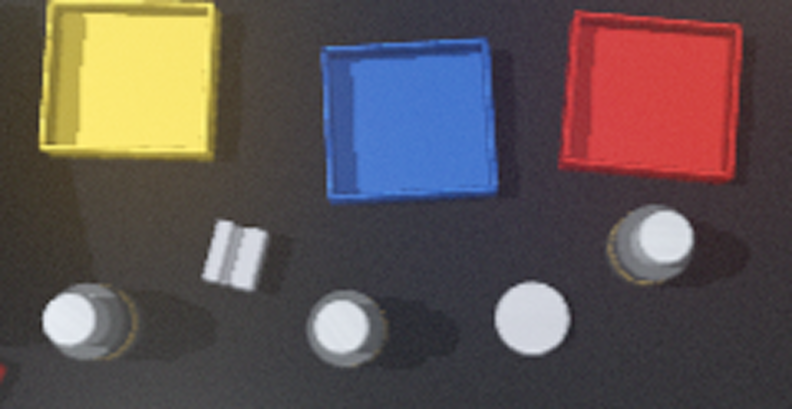

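View pics/crop2.png

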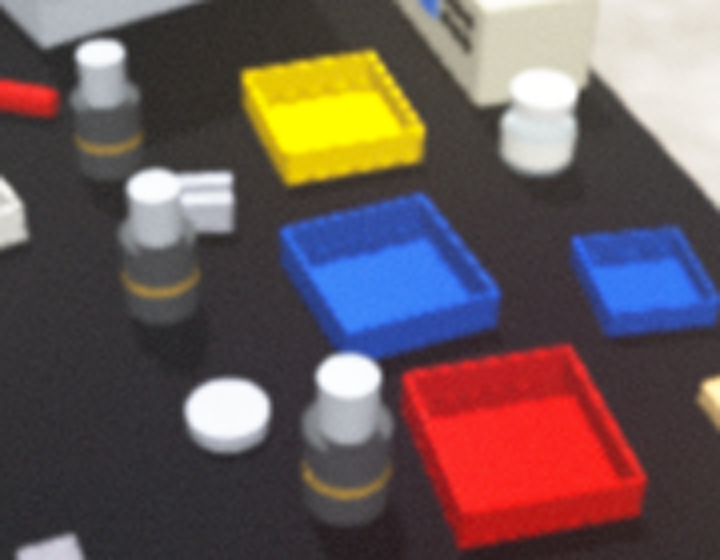

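The crops confirm three banded hubs with necks. The larger blue tray measures about 133x141 mm, against about 95x87 mm for the small one, so the larger is tray_blue.

Run:
```python
from h import *
im=cv2.imread("pics/top0.png");hsv=cv2.cvtColor(im,cv2.COLOR_BGR2HSV)
H,S,V=[hsv[:,:,i].astype(int) for i in range(3)]
m=((abs(H-27)<9)&(S>110)&(V>90)).astype(np.uint8)[130:200,200:280]
c=max(cv2.findContours(m,0,1)[0],key=cv2.contourArea)+np.array([200,130]);b=cv2.minAreaRect(c);p=[ray("top",q,35)[:2] for q in cv2.boxPoints(b)]
print("yellow",np.mean(p,0),b)
im2=cv2.imread("pics/side0.png")
for n,i,pts in(("top",im,[(221,237),(303,239),(402,211)]),("side",im2,[(265,136),(279,171),(327,219)])):
  for x,y in pts:
    V=cv2.GaussianBlur(i,(3,3),0).max(2)[y-12:y+13,x-12:x+13];m=(V>(185)).astype(np.uint8)
    l,lab,st,ce=cv2.connectedComponentsWithStats(m);k=lab[12,12]
    q=ce[k]+[x-12,y-12]
    print(n,q,st[k], ray("top",q,115)[:2] if n=="top" else "")
    if n=="side": # ellipse top: use top rows half width
        w=st[k][2]; e=(st[k][0]+x-12+ (w-1)/2, st[k][1]+y-12+w*0.3); print(ray("side",e,115)[:2])
s=r.sense();print(s["tcp_rot"])
```

```text
yellow [659.56942326 217.91660944] ((238.7010955810547, 163.65231323242188), (54.59953689575195, 48.3965950012207), 1.3019527196884155)
top [220.6978022  236.40659341] [  5   4  15  16 182] [455.05107109 233.68841343]
top [302.89893617 238.61702128] [  5   4  15  16 188] [452.89654088  28.65822981]
top [400.91803279 211.35519126] [  3   5  16  15 183] [ 524.42447498 -213.9953482 ]
side [264.64423077 135.91346154] [  7   6  11  15 104] 
[455.28994145 229.02319736]
side [281.48       169.47111111] [  5   4  20  17 225] 
[459.32488894   9.54800698]
side [326.77981651 216.95412844] [  5   1  15  21 218] 
[ 526.2586096  -213.14575346]
[-3.14040987e+00  1.05884904e-05  2.85384539e+00]
```

Run:
```python
from h import *
for t in ((290,330,200),(455,233.7,200)): print(toolshift(t,0).round(3))
```

```text
[-0.922 -1.129  0.005]
[-1.85  -1.357  0.005]
```

```bash
python3 -m inch '[[[-0.2,-0.22,0,0,0,0],[-0.4,-0.44,0,0,0,0],[-0.6,-0.66,0,0,0,0],[-0.75,-0.83,0,0,0,0],[-0.9,-1,0,0,0,0],[-0.9,-1,0,0,0,0],[-0.9,-1,0,0,0,0]]]' 1
python3 - <<'E'
from h import *
print(toolshift((455,233.7,200),0).round(3))
E
```

```text
clock: 0.68
eef_pos: [293.7, 352.3, 200.9]
tcp_rot: [-3.139, 0.0, 2.853]
contact_force: [0.2, 1.2, -1.0]
opening: 1.002
grasp_force: 0.0
[-0.942 -0.339  0.005]
```

```bash
python3 -m inch '[[[-0.2,-0.07,0,0,0,0],[-0.4,-0.14,0,0,0,0],[-0.6,-0.21,0,0,0,0],[-0.8,-0.28,0,0,0,0],[-0.942,-0.339,0,0,0,0],[-0.942,-0.339,0,0,0,0],[-0.942,-0.339,0,0,0,0],[-0.942,-0.339,0,0,0,0]]]' 1 40
cat >> h.py <<'E'
def wray(px,z,s=None,name="wrist"):
    from scipy.spatial.transform import Rotation as Ro
    c=r.camera_info("wrist");s=s or r.sense();M=np.eye(4);M[:3,:3]=Ro.from_euler('xyz',s['tcp_rot']).as_matrix();M[:3,3]=s['eef_pos']
    T=M@c["mount"];d=T[:3,:3]@np.linalg.inv(c["K"])@np.array([px[0],px[1],1.]);o=T[:3,3]
    return o+d*(z-o[2])/d[2]
def wpix(P,s):
    from scipy.spatial.transform import Rotation as Ro
    c=r.camera_info("wrist");M=np.eye(4);M[:3,:3]=Ro.from_euler('xyz',s['tcp_rot']).as_matrix();M[:3,3]=s['eef_pos']
    q=np.linalg.inv(M@c["mount"])@np.append(P,1.);q=c["K"]@q[:3];return q[:2]/q[2]
def neck(guess,fn):
    "bright neck top in the wrist picture near the guess (world xy) -> world xy"
    s=r.sense();im=r.grab_frame("wrist");cv2.imwrite(fn,im[:,:,::-1])
    p=wpix([*guess,115.],s);print("expected px",p.round())
    m=(cv2.GaussianBlur(im,(5,5),0).min(2)>150).astype(np.uint8)
    for c in cv2.findContours(m,0,1)[0]:
        if cv2.contourArea(c)>600:
            e,a=cv2.minEnclosingCircle(c);print(np.round(e),round(a),cv2.contourArea(c),wray(e,115,s)[:2].round(1))
    print("F",s["contact_force"].round(2),s["eef_pos"].round(1))
E
python3 - <<'E'
from h import *
neck((455,233.7),"pics/w1.png")
E
```

```text
clock: 1.35
eef_pos: [454.0, 237.8, 200.8]
tcp_rot: [-3.141, -0.001, 2.853]
contact_force: [-0.5, 0.3, -0.1]
opening: 1.003
grasp_force: 0.0
expected px [311. 197.]
[312. 198.] 25 1802.0 [455.8 234.6]
[599.  62.] 46 682.0 [418.5 453.2]
[219.  13.] 101 12404.5 [315.1 211.6]
F [-0.5   0.26 -0.1 ] [454.  237.8 200.8]
```

View pics/w1.png

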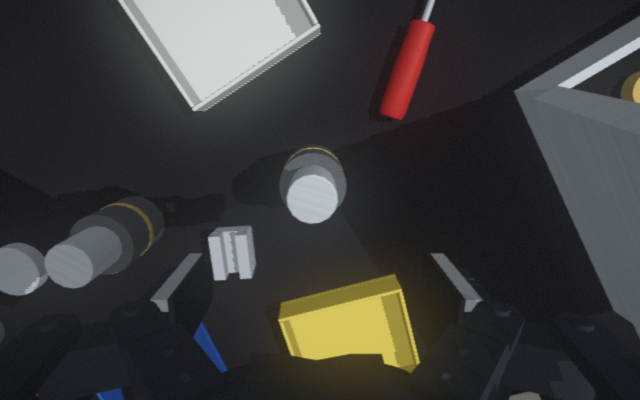

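The wrist view shows the neck at (312,198), within 2 mm of the top-camera estimate. I'll descend to it.

```bash
python3 -m inch '[[[0,0,0.12,0,0,0],[0,0,0.25,0,0,0],[0,0,0.37,0,0,0],[0,0,0.48,0,0,0],[0,0,0.55,0,0,0],[0,0,0.6,0,0,0],[0,0,0.61,0,0,0],[0,0,0.61,0,0,0]]]' 1 40
python3 - <<'E'
from h import *
print(r.sense()["eef_pos"],toolshift((455.4,234.2,78),0).round(4))
E
```

```text
clock: 2.07
eef_pos: [453.9, 238.5, 79.1]
tcp_rot: [-3.141, -0.001, 2.855]
contact_force: [-0.2, -0.2, 0.4]
opening: 0.996
grasp_force: 0.0
[453.92131015 238.49692954  79.11233278] [-0.0132 -0.0185  0.0056]
```

```bash
python3 -m inch '[[[-0.013,-0.019,0.005,0,0,0],[-0.013,-0.019,0.005,0,0,0],[-0.013,-0.019,0.005,0,0,0]]]' 1 40
python3 -m inch '[[[0,0,0,0,0,0],[0,0,0,0,0,0],[0,0,0,0,0,0],[0,0,0,0,0,0],[0,0,0,0,0,0],[0,0,0,0,0,0],[0,0,0,0,0,0],[0,0,0,0,0,0]]]' -1 40
```

```text
clock: 2.32
eef_pos: [456.7, 233.6, 79.2]
tcp_rot: [3.141, 0.001, 2.853]
contact_force: [-0.1, 1.2, 0.0]
opening: 0.999
grasp_force: 0.0
clock: 2.98
eef_pos: [456.2, 233.7, 78.8]
tcp_rot: [3.141, 0.0, 2.854]
contact_force: [-2.0, -0.3, 6.6]
opening: 0.438
grasp_force: 39.3
```

```bash
python3 -m inch '[[[0,0,-0.01,0,0,0],[0,0,-0.03,0,0,0],[0,0,-0.06,0,0,0],[0,0,-0.1,0,0,0],[0,0,-0.14,0,0,0],[0,0,-0.17,0,0,0],[0,0,-0.2,0,0,0],[0,0,-0.22,0,0,0]]]' -1 60
python3 -m inch '[[[0,0,0,0,0,0],[0,0,0,0,0,0],[0,0,0,0,0,0],[0,0,0,0,0,0]]]'
cat >> h.py <<'E'
def heft(n=5):
    F=[]
    for _ in range(n): r.grab_frame("wrist");F.append(r.sense()["contact_force"])
    print(np.round(F,2),"mean",np.mean(F,0).round(2))
E
python3 -c "
from h import *
heft()"
```

```text
clock: 3.65
eef_pos: [456.3, 233.7, 123.3]
tcp_rot: [3.141, 0.001, 2.854]
contact_force: [0.4, 0.3, -3.4]
opening: 0.427
grasp_force: 60.4
clock: 3.98
eef_pos: [455.7, 233.4, 121.9]
tcp_rot: [-3.141, -0.001, 2.854]
contact_force: [0.1, 0.7, -3.8]
opening: 0.425
grasp_force: 60.4
[[-0.19  0.11 -4.13]
 [ 0.14  0.95 -4.26]
 [-0.04  0.83 -4.63]
 [-0.27 -0.14 -3.87]
 [ 0.17  0.2  -4.79]] mean [-0.04  0.39 -4.33]
```

About 0.44 kg, so this one is filled and goes to the yellow tray.

```bash
python3 -c "
from h import *
print(toolshift((659,218,150),0).round(3))"
```

```text
[-0.995  0.214 -0.14 ]
```

```bash
python3 -m inch '[[[-0.02,0,-0.05,0,0,0],[-0.07,0.015,-0.09,0,0,0],[-0.15,0.03,-0.13,0,0,0],[-0.24,0.05,-0.14,0,0,0],[-0.34,0.073,-0.14,0,0,0],[-0.44,0.095,-0.14,0,0,0],[-0.53,0.114,-0.14,0,0,0],[-0.62,0.133,-0.14,0,0,0]]]'
python3 -m inch '[[[-0.09,0.019,0,0,0,0],[-0.18,0.039,0,0,0,0],[-0.25,0.054,0,0,0,0],[-0.31,0.067,0,0,0,0],[-0.35,0.075,0,0,0,0],[-0.375,0.081,0,0,0,0],[-0.375,0.081,0,0,0,0],[-0.375,0.081,0,0,0,0]]]'
python3 -c "
from h import *
im=r.grab_frame('side');cv2.imwrite('pics/s2.png',cv2.resize(im[100:240,240:420,::-1],None,fx=3,fy=3))
print(toolshift((659,218,150),0).round(3));heft(3)"
```

```text
clock: 4.9
eef_pos: [583.9, 223.6, 151.0]
tcp_rot: [3.141, 0.0, 2.854]
contact_force: [-0.1, 0.1, -4.0]
opening: 0.426
grasp_force: 60.8
clock: 5.57
eef_pos: [658.6, 218.0, 150.3]
tcp_rot: [-3.141, -0.001, 2.854]
contact_force: [-0.8, 0.7, -4.4]
opening: 0.423
grasp_force: 60.8
[-0.003  0.     0.001]
[[-0.35 -0.17 -4.24]
 [ 0.41 -0.71 -2.9 ]
 [ 0.52 -0.24 -4.39]] mean [ 0.19 -0.37 -3.84]
```

View pics/s2.png

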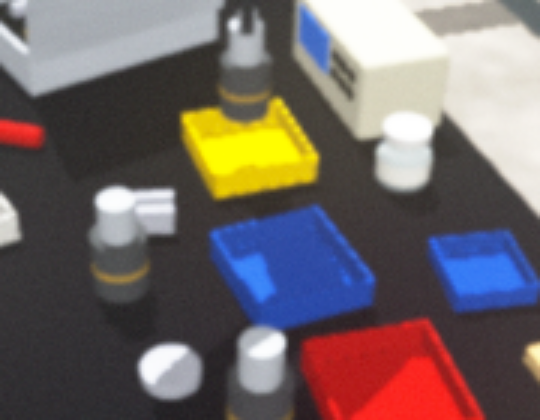

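Hub hangs upright above the yellow tray. Lowering it now.

```bash
python3 -m inch '[[[0,0,0.04,0,0,0],[0,0,0.1,0,0,0],[0,0,0.17,0,0,0],[0,0,0.23,0,0,0],[0,0,0.28,0,0,0],[0,0,0.305,0,0,0],[0,0,0.315,0,0,0],[0,0,0.315,0,0,0]]]'
python3 -m inch '[[[0,0,0.004,0,0,0],[0,0,0.008,0,0,0],[0,0,0.012,0,0,0],[0,0,0.016,0,0,0],[0,0,0.016,0,0,0]]]'
```

```text
clock: 6.43
eef_pos: [658.8, 218.0, 86.5]
tcp_rot: [-3.141, -0.001, 2.854]
contact_force: [0.2, -0.2, -2.7]
opening: 0.427
grasp_force: 60.8
clock: 6.85
eef_pos: [659.1, 218.1, 84.2]
tcp_rot: [3.141, 0.0, 2.854]
contact_force: [-0.1, 1.5, -4.8]
opening: 0.425
grasp_force: 60.8
```

```bash
python3 -m inch '[[[0,0,0.003,0,0,0],[0,0,0.006,0,0,0],[0,0,0.006,0,0,0]]]'; python3 -m inch '[[[0,0,0.003,0,0,0],[0,0,0.003,0,0,0],[0,0,0.003,0,0,0]]]'
```

```text
clock: 7.1
eef_pos: [659.2, 218.2, 83.2]
tcp_rot: [3.141, 0.0, 2.854]
contact_force: [-1.4, -1.3, -2.0]
opening: 0.425
grasp_force: 61.1
clock: 7.35
eef_pos: [659.4, 218.2, 83.1]
tcp_rot: [3.141, 0.001, 2.854]
contact_force: [-2.8, -1.2, 6.1]
opening: 0.425
grasp_force: 61.8
```

```bash
python3 -m inch '[[[0,0,0,0,0,0],[0,0,0,0,0,0],[0,0,0,0,0,0],[0,0,0,0,0,0],[0,0,0,0,0,0],[0,0,0,0,0,0]]]' 1
python3 -m inch '[[[0,0,-0.05,0,0,0],[0,0,-0.15,0,0,0],[0,0,-0.3,0,0,0],[0,0,-0.45,0,0,0],[0,0,-0.58,0,0,0],[0,0,-0.58,0,0,0]]]'
python3 -c "
from h import *
neck((659.4,218),'pics/w2.png');print(toolshift((452.9,28.7,200),0).round(3))"
```

```text
clock: 7.85
eef_pos: [659.0, 218.1, 82.2]
tcp_rot: [-3.142, -0.0, 2.854]
contact_force: [-0.2, -0.1, -0.3]
opening: 1.002
grasp_force: 0.0
clock: 8.35
eef_pos: [662.2, 219.2, 205.7]
tcp_rot: [3.136, 0.008, 2.854]
contact_force: [1.4, 0.0, 0.6]
opening: 1.001
grasp_force: 0.0
expected px [312. 189.]
[398. 343.] 41 2056.0 [815.3 250. ]
[268. 334.] 38 2098.5 [773.1 143.8]
[575. 328.] 69 3680.0 [844.7 402.8]
[314. 187.] 28 2030.5 [658.3 219.6]
[154.  49.] 30 675.0 [531.9 141.5]
[185.  47.] 30 762.0 [536.6 162.3]
F [1.41 0.05 0.63] [662.2 219.2 205.7]
[ 0.729 -1.207  0.005]
```

Placed, and the neck is where expected. Next is the middle hub.

```bash
python3 -m inch '[[[0.1,-0.165,0,0,0,0],[0.2,-0.33,0,0,0,0],[0.3,-0.5,0,0,0,0],[0.4,-0.66,0,0,0,0],[0.5,-0.83,0,0,0,0],[0.6,-1,0,0,0,0],[0.6,-1,0,0,0,0],[0.6,-1,0,0,0,0]]]'
python3 -m inch '[[[0.06,-0.1,0,0,0,0],[0.12,-0.2,0,0,0,0],[0.12,-0.2,0,0,0,0],[0.12,-0.2,0,0,0,0],[0.12,-0.2,0,0,0,0]]]'
python3 -c "
from h import *
neck((453,28.7),'pics/w3.png');print(toolshift((453,28.7,78),0).round(3))"
```

```text
clock: 9.07
eef_pos: [485.5, 59.2, 198.1]
tcp_rot: [-3.141, -0.001, 2.852]
contact_force: [0.6, 0.8, -0.5]
opening: 1.002
grasp_force: 0.0
clock: 9.48
eef_pos: [454.0, 29.4, 198.4]
tcp_rot: [3.141, 0.001, 2.854]
contact_force: [0.3, 1.0, -0.1]
opening: 1.001
grasp_force: 0.0
expected px [314. 194.]
[452. 282.] 33 610.0 [555.9 115.1]
[516. 270.] 44 765.0 [560.  166.7]
[184. 220.] 29 2382.0 [444.2 -73.1]
[420. 202.] 33 2172.0 [481.4 104.7]
[315. 186.] 35 3204.0 [446.8  31.1]
[ 23. 122.] 35 2205.5 [ 342.4 -156. ]
[428.   5.] 50 2465.5 [350.8 137.1]
F [ 0.26  1.02 -0.13] [454.   29.4 198.4]
[ 0.004 -0.005  0.602]
```

```bash
python3 -c "
from h import *
im=cv2.imread('pics/w3.png');s=r.sense();g=cv2.GaussianBlur(im,(5,5),0).min(2)
print(g[150:240:5,315])
for th in (170,185,200):
  for c in cv2.findContours((g>th).astype(np.uint8),0,1)[0]:
    e,a=cv2.minEnclosingCircle(c)
    if abs(e[0]-315)<30 and abs(e[1]-190)<30 and a>10: print(th,e,a,wray(e,115,s)[:2])
"
```

```text
[144 159 163 182 200 255 255 255 255 255 255 255 255 255 213 104 101  98]
170 (314.5, 191.0) 29.719621658325195 [450.52959497  29.71988464]
185 (314.0, 191.654541015625) 28.788528442382812 [450.91051619  29.21291127]
200 (314.3832092285156, 193.3102264404297) 27.023117065429688 [452.22953992  29.12306243]
```

Consistent with (453,29). Descending and gripping.

```bash
python3 -m inch '[[[0,0,0.12,0,0,0],[0,0,0.25,0,0,0],[0,0,0.37,0,0,0],[0,0,0.48,0,0,0],[0,0,0.55,0,0,0],[0,0,0.59,0,0,0],[0.004,-0.002,0.6,0,0,0],[0.004,-0.002,0.6,0,0,0]]]' 1 40
python3 -m inch '[[[0,0,0,0,0,0],[0,0,0,0,0,0],[0,0,0,0,0,0],[0,0,0,0,0,0],[0,0,0,0,0,0],[0,0,0,0,0,0],[0,0,0,0,0,0],[0,0,0,0,0,0]]]' -1 40
```

```text
clock: 10.2
eef_pos: [452.1, 29.0, 78.0]
tcp_rot: [-3.141, -0.001, 2.854]
contact_force: [0.3, -0.1, -0.6]
opening: 1.003
grasp_force: 0.0
clock: 10.87
eef_pos: [452.6, 28.6, 79.3]
tcp_rot: [3.141, 0.001, 2.854]
contact_force: [-2.3, -1.8, 8.6]
opening: 0.434
grasp_force: 39.1
```

```bash
python3 -m inch '[[[0,0,-0.01,0,0,0],[0,0,-0.03,0,0,0],[0,0,-0.06,0,0,0],[0,0,-0.1,0,0,0],[0,0,-0.14,0,0,0],[0,0,-0.17,0,0,0],[0,0,-0.2,0,0,0],[0,0,-0.22,0,0,0]]]' -1 60
python3 -m inch '[[[0,0,0,0,0,0],[0,0,0,0,0,0],[0,0,0,0,0,0],[0,0,0,0,0,0]]]'
python3 -c "
from h import *
heft()
for n,t in dict(red=(649.5,-220,150),yel=(659,218,150),blue=(627.6,-18.8,150)).items(): print(n,toolshift(t,0).round(3))"
```

```text
clock: 11.53
eef_pos: [452.2, 28.7, 123.2]
tcp_rot: [3.141, 0.001, 2.854]
contact_force: [0.0, 0.1, -7.6]
opening: 0.424
grasp_force: 60.8
clock: 11.87
eef_pos: [451.6, 28.7, 121.9]
tcp_rot: [-3.141, -0.001, 2.854]
contact_force: [-0.1, 0.1, -7.1]
opening: 0.42
grasp_force: 60.8
[[ 0.13 -0.34 -6.12]
 [ 0.28 -0.45 -6.95]
 [-0.08 -0.51 -7.78]
 [-0.48  0.03 -7.5 ]
 [ 0.15 -0.94 -7.41]] mean [-0.   -0.44 -7.15]
red [-1.301 -0.912 -0.14 ]
yel [-0.725  1.202 -0.14 ]
blue [-0.91   0.022 -0.14 ]
```

About 0.73 kg, so this is the solid one for the red tray. I'll route x-first to stay clear of the third hub.

```bash
python3 -m inch '[[[-0.02,0,-0.05,0,0,0],[-0.07,0,-0.09,0,0,0],[-0.15,0,-0.13,0,0,0],[-0.25,0,-0.14,0,0,0],[-0.36,0,-0.14,0,0,0],[-0.47,0,-0.14,0,0,0],[-0.58,0,-0.14,0,0,0],[-0.69,-0.03,-0.14,0,0,0]]]'
python3 -m inch '[[[-0.09,-0.08,0,0,0,0],[-0.17,-0.17,0,0,0,0],[-0.23,-0.27,0,0,0,0],[-0.28,-0.38,0,0,0,0],[-0.33,-0.49,0,0,0,0],[-0.38,-0.6,0,0,0,0],[-0.43,-0.7,0,0,0,0],[-0.48,-0.78,0,0,0,0]]]'
python3 -m inch '[[[-0.05,-0.04,0,0,0,0],[-0.09,-0.07,0,0,0,0],[-0.12,-0.09,0,0,0,0],[-0.13,-0.1,0,0,0,0],[-0.13,-0.1,0,0,0,0],[-0.13,-0.1,0,0,0,0]]]'
python3 -c "
from h import *
print(toolshift((649.5,-220,150),0).round(3))"
```

```text
clock: 12.78
eef_pos: [583.6, -15.9, 150.0]
tcp_rot: [3.141, -0.0, 2.854]
contact_force: [0.2, 0.2, -7.5]
opening: 0.42
grasp_force: 61.4
clock: 13.45
eef_pos: [630.0, -194.7, 149.7]
tcp_rot: [-3.141, -0.001, 2.853]
contact_force: [0.1, 1.2, -8.4]
opening: 0.422
grasp_force: 61.5
clock: 13.95
eef_pos: [649.4, -218.7, 150.1]
tcp_rot: [3.141, -0.001, 2.854]
contact_force: [0.5, -1.0, -6.3]
opening: 0.423
grasp_force: 61.5
[-0.002 -0.006  0.   ]
```

```bash
python3 -m inch '[[[0,0,0.04,0,0,0],[0,0,0.1,0,0,0],[0,0,0.17,0,0,0],[0,0,0.23,0,0,0],[0,0,0.28,0,0,0],[0,0,0.305,0,0,0],[0,0,0.315,0,0,0],[0,0,0.315,0,0,0]]]'
python3 -m inch '[[[0,0,0.004,0,0,0],[0,0,0.008,0,0,0],[0,0,0.012,0,0,0],[0,0,0.014,0,0,0],[0,0,0.014,0,0,0]]]'
python3 -m inch '[[[0,0,0.003,0,0,0],[0,0,0.003,0,0,0],[0,0,0.003,0,0,0]]]'
```

```text
clock: 14.62
eef_pos: [649.3, -219.5, 86.5]
tcp_rot: [3.142, -0.001, 2.854]
contact_force: [-0.1, 0.8, -6.5]
opening: 0.426
grasp_force: 61.5
clock: 15.03
eef_pos: [649.7, -219.7, 84.7]
tcp_rot: [-3.142, 0.0, 2.854]
contact_force: [-0.6, -0.0, -7.1]
opening: 0.421
grasp_force: 61.5
clock: 15.28
eef_pos: [649.6, -219.6, 83.9]
tcp_rot: [3.142, 0.0, 2.854]
contact_force: [0.3, -0.1, -6.7]
opening: 0.42
grasp_force: 61.5
```

```bash
python3 -m inch '[[[0,0,0.003,0,0,0],[0,0,0.003,0,0,0],[0,0,0.003,0,0,0]]]'; python3 -m inch '[[[0,0,0.003,0,0,0],[0,0,0.003,0,0,0],[0,0,0.003,0,0,0]]]'
```

```text
clock: 15.53
eef_pos: [649.8, -219.8, 83.8]
tcp_rot: [-3.141, 0.001, 2.854]
contact_force: [-1.8, 0.2, -1.3]
opening: 0.419
grasp_force: 62.2
clock: 15.78
eef_pos: [650.1, -219.9, 83.7]
tcp_rot: [-3.141, 0.001, 2.854]
contact_force: [-3.1, 0.0, 6.0]
opening: 0.422
grasp_force: 63.1
```

In contact. Releasing and moving to the third hub.

```bash
python3 -m inch '[[[0,0,0,0,0,0],[0,0,0,0,0,0],[0,0,0,0,0,0],[0,0,0,0,0,0],[0,0,0,0,0,0],[0,0,0,0,0,0]]]' 1
python3 -m inch '[[[0,0,-0.05,0,0,0],[0,0,-0.15,0,0,0],[0,0,-0.3,0,0,0],[0,0,-0.45,0,0,0],[0,0,-0.58,0,0,0],[0,0,-0.58,0,0,0],[0,0,-0.58,0,0,0]]]'
python3 -c "
from h import *
neck((649.5,-220),'pics/w4.png');print(toolshift((524.5,-214,200),0).round(3))"
```

```text
clock: 16.28
eef_pos: [649.7, -219.6, 82.6]
tcp_rot: [-3.142, 0.0, 2.854]
contact_force: [0.7, -0.3, 0.4]
opening: 1.001
grasp_force: 0.0
clock: 16.87
eef_pos: [650.8, -220.0, 201.5]
tcp_rot: [-3.141, 0.004, 2.854]
contact_force: [0.1, 1.3, -0.8]
opening: 1.0
grasp_force: 0.0
expected px [315. 192.]
[288. 347.] 91 6700.5 [ 776.3 -281.8]
[316. 186.] 36 3276.0 [ 644.6 -217.8]
[273.  32.] 42 3975.5 [ 533.4 -215.7]
F [ 0.14  1.25 -0.77] [ 650.8 -220.   201.5]
[ 0.609 -0.151 -0.003]
```

```bash
python3 -m inch '[[[0.15,-0.04,0,0,0,0],[0.3,-0.075,0,0,0,0],[0.45,-0.11,0,0,0,0],[0.56,-0.14,0,0,0,0],[0.609,-0.151,0,0,0,0],[0.609,-0.151,0,0,0,0],[0.609,-0.151,0,0,0,0]]]'
python3 -c "
from h import *
neck((524.5,-214),'pics/w5.png');print(toolshift((524.5,-214,78),0).round(3))
im=cv2.imread('pics/w5.png');s=r.sense();g=cv2.GaussianBlur(im,(5,5),0).min(2)
for th in (185,200,215):
  for c in cv2.findContours((g>th).astype(np.uint8),0,1)[0]:
    e,a=cv2.minEnclosingCircle(c)
    if abs(e[0]-315)<30 and abs(e[1]-190)<30 and a>10: print(th,e,a,wray(e,115,s)[:2])
"
```

```text
clock: 17.5
eef_pos: [524.7, -214.1, 198.5]
tcp_rot: [3.141, 0.0, 2.853]
contact_force: [0.6, 0.1, 0.2]
opening: 1.0
grasp_force: 0.0
expected px [316. 195.]
[350. 319.] 38 3145.0 [ 635.4 -216.9]
[315. 187.] 36 3302.0 [ 518.1 -212.3]
[388.  88.] 33 3160.5 [ 464.6 -143.6]
[124.   6.] 33 810.5 [ 364.8 -298.1]
F [0.61 0.07 0.21] [ 524.7 -214.1  198.5]
[ 0.005 -0.     0.603]
185 (314.7209777832031, 192.67422485351562) 29.353757858276367 [ 523.21959013 -214.21879379]
200 (314.5, 193.5) 28.15147590637207 [ 523.79006115 -214.56284107]
215 (314.0841064453125, 195.51834106445312) 25.781940460205078 [ 525.21426271 -215.315334  ]
```

```bash
python3 -m inch '[[[0,0,0.12,0,0,0],[0,0,0.25,0,0,0],[0,0,0.37,0,0,0],[0,0,0.48,0,0,0],[0,0,0.55,0,0,0],[0,0,0.59,0,0,0],[0,-0.002,0.602,0,0,0],[0,-0.002,0.602,0,0,0]]]' 1 40
python3 -m inch '[[[0,0,0,0,0,0],[0,0,0,0,0,0],[0,0,0,0,0,0],[0,0,0,0,0,0],[0,0,0,0,0,0],[0,0,0,0,0,0],[0,0,0,0,0,0],[0,0,0,0,0,0]]]' -1 40
```

```text
clock: 18.22
eef_pos: [524.7, -214.4, 77.8]
tcp_rot: [3.142, -0.001, 2.854]
contact_force: [-0.3, 0.1, -0.7]
opening: 0.998
grasp_force: 0.0
clock: 18.88
eef_pos: [524.9, -214.8, 79.4]
tcp_rot: [-3.141, 0.002, 2.854]
contact_force: [-0.4, -0.5, 5.4]
opening: 0.44
grasp_force: 39.4
```

```bash
python3 -m inch '[[[0,0,-0.01,0,0,0],[0,0,-0.03,0,0,0],[0,0,-0.06,0,0,0],[0,0,-0.1,0,0,0],[0,0,-0.14,0,0,0],[0,0,-0.17,0,0,0],[0,0,-0.2,0,0,0],[0,0,-0.22,0,0,0]]]' -1 50
python3 -m inch '[[[0,0,0,0,0,0],[0,0,0,0,0,0],[0,0,0,0,0,0],[0,0,0,0,0,0]]]'
python3 -c "
from h import *
heft()
print(toolshift((500,-40,150),0).round(3),toolshift((627,-19,150),0).round(3))"
```

```text
clock: 19.55
eef_pos: [524.5, -214.5, 123.4]
tcp_rot: [-3.141, 0.001, 2.854]
contact_force: [-0.0, 1.1, -1.4]
opening: 0.429
grasp_force: 50.2
clock: 19.88
eef_pos: [523.8, -214.3, 121.9]
tcp_rot: [3.142, -0.001, 2.854]
contact_force: [-0.7, -0.1, -2.0]
opening: 0.429
grasp_force: 50.2
[[-0.29  0.9  -2.11]
 [-0.9   0.71 -1.05]
 [ 0.09 -0.49 -1.72]
 [ 0.81  0.24 -1.65]
 [ 0.65  0.45 -1.59]] mean [ 0.07  0.36 -1.62]
[ 0.363  0.802 -0.139] [-0.217  1.083 -0.14 ]
```

About 0.165 kg, so this one is hollow and goes to the blue tray.

```bash
python3 -m inch '[[[0,0.02,-0.05,0,0,0],[0.01,0.06,-0.1,0,0,0],[0.02,0.13,-0.14,0,0,0],[0.04,0.23,-0.14,0,0,0],[0.05,0.34,-0.14,0,0,0],[0.04,0.45,-0.14,0,0,0],[0.01,0.56,-0.14,0,0,0],[-0.03,0.66,-0.14,0,0,0]]]'
python3 -m inch '[[[-0.04,0.1,0,0,0,0],[-0.08,0.2,0,0,0,0],[-0.12,0.29,0,0,0,0],[-0.15,0.36,0,0,0,0],[-0.175,0.4,0,0,0,0],[-0.187,0.423,0,0,0,0],[-0.187,0.423,0,0,0,0],[-0.187,0.423,0,0,0,0]]]'
python3 -c "
from h import *
print(toolshift((627,-19,150),0).round(3))"
```

```text
clock: 20.8
eef_pos: [567.7, -86.9, 151.7]
tcp_rot: [3.141, 0.001, 2.854]
contact_force: [-0.8, -0.2, -2.5]
opening: 0.428
grasp_force: 50.4
clock: 21.47
eef_pos: [626.8, -19.3, 150.3]
tcp_rot: [-3.141, -0.0, 2.854]
contact_force: [0.1, -0.0, -2.9]
opening: 0.43
grasp_force: 50.4
[-0.001  0.002  0.001]
```

```bash
python3 -m inch '[[[0,0,0.04,0,0,0],[0,0,0.1,0,0,0],[0,0,0.17,0,0,0],[0,0,0.23,0,0,0],[0,0,0.28,0,0,0],[0,0,0.305,0,0,0],[0,0,0.315,0,0,0],[0,0,0.315,0,0,0]]]'
python3 -m inch '[[[0,0,0.004,0,0,0],[0,0,0.008,0,0,0],[0,0,0.012,0,0,0],[0,0,0.014,0,0,0],[0,0,0.014,0,0,0]]]'
python3 -m inch '[[[0,0,0.003,0,0,0],[0,0,0.003,0,0,0],[0,0,0.003,0,0,0]]]'
```

```text
clock: 22.13
eef_pos: [627.0, -19.1, 86.7]
tcp_rot: [-3.141, -0.001, 2.854]
contact_force: [0.0, -0.7, -1.8]
opening: 0.431
grasp_force: 50.4
clock: 22.55
eef_pos: [627.3, -19.0, 84.7]
tcp_rot: [3.141, 0.0, 2.854]
contact_force: [0.5, 0.1, -2.4]
opening: 0.43
grasp_force: 50.4
clock: 22.8
eef_pos: [627.2, -19.0, 83.9]
tcp_rot: [3.142, 0.0, 2.854]
contact_force: [0.8, -0.3, -2.4]
opening: 0.429
grasp_force: 50.4
```

```bash
python3 -m inch '[[[0,0,0.003,0,0,0],[0,0,0.003,0,0,0],[0,0,0.003,0,0,0]]]'
```

```text
clock: 23.05
eef_pos: [627.5, -19.1, 83.7]
tcp_rot: [3.142, 0.001, 2.854]
contact_force: [-1.3, -0.3, 2.9]
opening: 0.426
grasp_force: 50.9
```

In contact. Releasing, retracting and checking.

```bash
python3 -m inch '[[[0,0,0.001,0,0,0],[0,0,0.001,0,0,0],[0,0,0.001,0,0,0],[0,0,0.001,0,0,0],[0,0,0.001,0,0,0],[0,0,0.001,0,0,0]]]' 1
python3 -m inch '[[[0,0,-0.05,0,0,0],[0,0,-0.15,0,0,0],[0,0,-0.3,0,0,0],[0,0,-0.45,0,0,0],[0,0,-0.6,0,0,0],[0,0,-0.75,0,0,0],[0,0,-0.75,0,0,0]]]'
python3 -m inch '[[[0.15,0,0,0,0,0],[0.3,0,0,0,0,0],[0.5,0,0,0,0,0],[0.7,0,0,0,0,0],[0.9,0,0,0,0,0],[1,0,0,0,0,0],[1,0,0,0,0,0],[1,0,0,0,0,0]]]'
python3 -c "
from h import *
a=r.grab_frame('top')[:,:,::-1];b=r.grab_frame('side')[:,:,::-1]
cv2.imwrite('pics/end.png',np.hstack([cv2.resize(a[90:320,150:520],(400,249)),cv2.resize(b[100:330,190:420],(400,400))[:249]]) if 0 else cv2.resize(np.hstack([a[80:310,150:510],b[100:330,190:420]]),None,fx=1.35,fy=1.35))
print(r.sense()['clock'])"
```

```text
clock: 23.55
eef_pos: [627.2, -19.0, 83.0]
tcp_rot: [-3.142, -0.0, 2.854]
contact_force: [0.6, 0.4, 0.7]
opening: 0.997
grasp_force: 0.0
clock: 24.13
eef_pos: [630.5, -19.1, 240.7]
tcp_rot: [3.139, 0.01, 2.854]
contact_force: [0.3, 0.4, 1.4]
opening: 0.997
grasp_force: 0.0
clock: 24.8
eef_pos: [435.1, 38.0, 233.9]
tcp_rot: [3.141, 0.002, 2.855]
contact_force: [0.1, 0.3, -0.3]
opening: 1.0
grasp_force: 0.0
24.9
```

View pics/end.png

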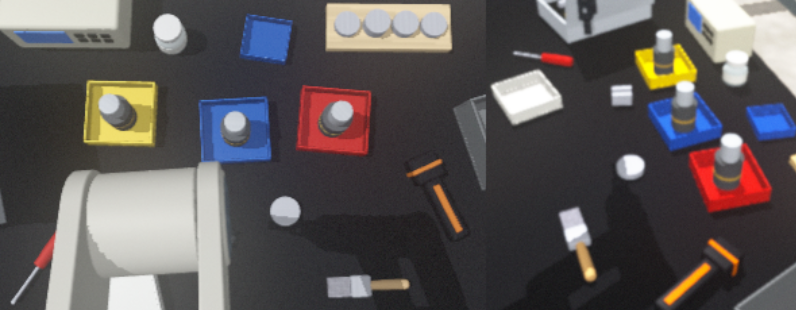

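The final view shows all three hubs upright in their trays, at about (117,112), (235,127) and (340,118), and the bystanders in their places. Handing in.

```bash
python3 -c "
from rig import r
print(r.sign_off())"
```

```text
the job is handed in; nothing more can be done
None
```

I hefted all three hubs and set each down upright in its tray: solid (about 0.73 kg) in red, filled (about 0.44 kg) in yellow and hollow (about 0.17 kg) in blue; the job was handed in at about 25 s, with the other things on the bench looking undisturbed in the final pictures.

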